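# Stand the long valve adaptor in the issue dish

### The arm

A 7-joint arm with a two-finger parallel gripper is mounted at the origin on the work surface. World frame = base frame: x ahead of the robot, y to its left, z up, the work surface at z = 0. Lengths are in m, angles in rad, forces in N, time in s.
With the tool pointing down it reaches from about 0.425 to 0.95 m from the base axis. Payload 4.7 kg.
Tool frame: the origin (TCP) lies between the finger pads; the fingertips stand 22 mm ahead of it and the grasp point (between the pads) lies 3 mm ahead of it (robot.finger_overhang is the distance from the TCP to the fingertips, in m); z points along the fingers, y is the line along which they close (so a half turn about z gives the same grasp; the last joint's range is limited). The gripper opens to 85 mm and grips with 20 to 120 N. Pads are 22 mm wide; open, the fingers measure 114 mm over their backs; the gripper's body (76 mm by 85 mm) begins 54 mm behind the grasp point. The pads swing forward as they close: fully open they stand 13 mm farther back than shut.
Start: joints at [1.128, 0.469, -0.049, 1.532, 0.024, 1.141, -0.082], TCP at [0.271, -0.618, 0.253] pointing down, gripper open.
Joint ranges: [-2.59, 2.59], [-0.33, 1.99], [-1.39, 1.29], [0.1, 2.45], [-1.04, 4.18], [0.21, 1.99], [-2.66, 2.66]. Speed limits (rad/s): [2.57, 2.57, 3.14, 3.14, 3.14, 3.14, 3.14].

### API

Orientations are given as a rotation vector (axis times angle).
In Python, from workcell import robot gives the robot as it stands.
- The arm moves only by the tool drive_tool, never from a script. Its argument "deltas" is text: rows parted by semicolons, each of 5 numbers parted by spaces: the shift along the world's x, y, z in units of 0.15 m (1.0 is 0.15 m), then the turn about the world's z in units of 180 degrees (1.0 is 180 degrees), then the closure, from -1 (fully open) to 1 (shut). In form: tx ty tz twist grip; .... A call has 1 to 5 rows; each row shifts and turns the commanded pose from where the row before left it; what a row does not reach is not made up. A row lasts 1/8 s, in which the tool goes at most 62.5 mm and 10.7 degrees, less where a joint would pass 70% of its speed; a pose out of reach is approached as far as the arm can. A call with a number of a shift or a turn outside -1 to 1 is refused whole. A call with a gripper value outside its range is refused whole. The fingers move at their own pace and stop on an object; "force" is the grip in N (left out, the last holds). Time passes only in rows, so rows that do not move let the fingers close. It gives the time, the measured TCP pose, the force, the opening and the grip force at its end, in the units of the state.
- robot.get_state(): the state, without advancing time (a new reading comes with each control period).
- robot.capture(name): name is "scene" or "top" or "wrist"; returns a dict with "frame" (384x512x3 uint8, red, green, blue), "vfov" (degrees; the focal length in pixels is half the picture's height over the tangent of half this angle, whatever the lens; pixels are square), "cx", "cy" (the principal point, pixels), "position" and "orientation" of the camera in the world; the wrist camera has in their place "hand_eye" (4x4, takes a point from camera to tool coordinates, whose origin is the TCP and whose axes are the flange's). Camera axes: x right, y down, z forward; pixel columns grow to the right and rows downward; lengths in m; the calibration is good to about 2 mm. A picture is of the moment at which its call begins: read the wrist's pose just before it. There is no depth.
- robot.finish_job(): hands the job in; it is judged then, once.
The state is a dict: "t": time; "q": joint angles; "dq": joint speeds; "effort": joint torques, N m; "tcp_pos": TCP position; "tool_rot": TCP orientation; "force": force on the tool from outside, world axes, zero at the start; "wrist_torque": the same for the moment, N m; "width": finger opening in m; "grip_force": force on a finger pad.
Only numpy, scipy, OpenCV 4.12 (cv2) and the standard library are available. Lean on these libraries where they do the work, as an engineer would, in place of code of your own. Each camera call takes 0.05 s, during which the arm holds its last target. There are 200 camera calls.

### The job

Pick the long valve adaptor with the single hexagonal foot out of the cluttered crate and stand it upright on that foot in the empty round steel dish. Set it down gently, so that its foot rests on the dish before you let go, and leave it standing free; leave the other parts in the crate and do not disturb the steel cup or the patch tin beside the dish.

Things in the scene. Friction and masses are not known exactly. Their poses are not given: they have to be found in the camera images.
- adaptor: Target: chrome valve adaptor, 146 mm long, lying in the crate with its head away from the robot. Origin on its axis, 78 mm from the foot face; x runs foot to head. From the foot face: hex foot 0-14 mm (40 across flats); bare tube 24 diameter, 14-112; round collar 40 diameter, 112-122; spigot 18 diameter, 122-146. Rests on foot and collar, axis 20 mm above the crate floor. About 0.28 kg.
- adaptor_foot (a point): Centre of the flat face of the target's hexagonal foot; once the adaptor stands, it is the lowest point.
- crate: Shallow open timber crate, fixed, 270 (x) by 350 (y) mm outside, walls 10 mm thick, inner floor 6 mm and rim 36 mm above its underside. Origin at the centre of its underside, z up.
- dish: Empty shallow round steel dish, fixed. Origin at the centre of its underside; inner floor 5 mm above it, rim 12 mm above it; outside diameter 100 mm at the base, 112 mm at the rim, wall 3 mm.
- cup: Bystander: round stainless steel cup, 76 mm in diameter at the rim, 78 mm high, standing. Origin at the centre of its underside.
- patch_tin: Bystander: yellow plastic patch tin, 79 x 56 mm, 41 mm high. Origin at the centre of its underside.
- short_adaptor: Other part in the crate: same shape as the target, but only 92 mm long. Origin on its axis 46 mm from the foot face, x axis from foot to head.
- coupling: Other part in the crate: chrome tube 24 mm in diameter, 146 mm long, with a 40 mm hexagon 14 mm thick at both ends. Origin at its middle, x axis along it.
- tyre_lever: Other part in the crate: flat dark steel bar, 212 mm long along its y, 22 mm wide, 8 mm thick, lying flat along the crate's wall nearest the robot. Origin at the centre of its underside.
- flat_spanner: Other part in the crate: flat steel bar with round ends, 174 mm long along its y, 24 mm wide, 7 mm thick, lying along the crate's far wall. Origin at the centre of its underside.
- link_a: Other part in the crate: flat dark steel link plate, 72 mm long along its x, 18 mm wide, 6 mm thick, lying flat between the round parts. Origin at the centre of its underside.
- link_b: Second link plate, as link_a.
Things that resemble listed ones, but are neither listed nor needed, are in the scene too. What is shaped like the adaptor but orange or yellow is not meant.

How it is judged:
By the outcome, as a careful person would: the job done as asked, in the order asked, and still so for the second after the job is handed in, with the robot touching nothing.
It also fails if it takes over 51 s, if anything falls off the work surface, if the arm or the gripper's body presses on something with over 40 N, if the wrist force passes 120 N, or if a joint passes its speed limit or range.

## Working session

There is one attempt and no reset: what is moved stays moved. The work goes in short steps, Python scripts to look and compute and a tool call to move; the robot and the scene stay as the last step left them, time stands still between calls to the robot, and variables do not carry over. Pictures are saved under pics/ and viewed, at most 10 in all, crops included, and the job is handed in when it is done.

Besides the shell and the picture viewer there is one more tool, called after ">>>" as name(argument=value, ...) on one line, values as JSON. drive_tool: Moves the arm, as the interface text tells. Shifts and turns lie within -1 to 1; 1 stands for 0.15 m of shift or 180 degrees of turn. Its arguments: {"type":"object","properties":{"deltas":{"type":"string"},"force":{"type":"number"}},"required":["deltas"]}

```bash
ls; mkdir -p pics
cat > h.py <<'E'
import numpy as np, cv2, pickle
from scipy.spatial.transform import Rotation as R
from workcell import robot
def cap(n):
    s=robot.get_state(); c=robot.capture(n)
    if 'hand_eye' in c:
        T=np.eye(4);T[:3,:3]=R.from_rotvec(s['tool_rot']).as_matrix();T[:3,3]=s['tcp_pos'];T=T@np.array(c['hand_eye'])
        c['P'],c['M']=T[:3,3],T[:3,:3]
    else:
        c['P']=np.array(c['position']);o=np.array(c['orientation']);c['M']=o if o.shape==(3,3) else R.from_rotvec(o).as_matrix()
    c['f']=c['frame'].shape[0]/2/np.tan(np.radians(c['vfov'])/2)
    return c
def save(c,n): cv2.imwrite(f'pics/{n}.png',c['frame'][:,:,::-1]); pickle.dump(c,open(f'pics/{n}.pkl','wb'))
def load(n): return pickle.load(open(f'pics/{n}.pkl','rb'))
def ray(c,u,v):
    d=c['M']@np.array([(u-c['cx'])/c['f'],(v-c['cy'])/c['f'],1]); return c['P'],d/np.linalg.norm(d)
def plane(c,u,v,z):
    p,d=ray(c,u,v); return p+d*(z-p[2])/d[2]
def tri(c1,a,c2,b):
    p,d=ray(c1,*a);q,e=ray(c2,*b)
    s=np.linalg.lstsq(np.c_[d,-e],q-p,rcond=None)[0]; x,y=p+s[0]*d,q+s[1]*e
    return (x+y)/2,np.linalg.norm(x-y)
def proj(c,X):
    x=c['M'].T@(np.array(X)-c['P']); return x[:2]/x[2]*c['f']+[c['cx'],c['cy']]
E
python3 - <<'E'
from h import *
for n in('top','scene','wrist'):
    c=cap(n);save(c,n+'0');print(n,c['P'],c['M'].round(3).tolist(),c['f'],c['cx'],c['cy'],[k for k in c])
a,b=load('top0')['frame'],load('scene0')['frame']
cv2.imwrite('pics/top_big.png',cv2.resize(a,(800,600),interpolation=cv2.INTER_CUBIC)[:,:,::-1])
cv2.imwrite('pics/scene_big.png',cv2.resize(b,(800,600),interpolation=cv2.INTER_CUBIC)[:,:,::-1])
print(robot.get_state())
E
```

```text
pics
top [0.4092623  0.0214384  0.95962933] [[-0.006, -0.993, 0.118], [-0.999, 0.01, 0.034], [-0.035, -0.118, -0.992]] 426.69501619895016 255.24268020913388 194.42544521009395 ['frame', 'vfov', 'cx', 'cy', 'position', 'orientation', 'P', 'M', 'f']
scene [ 0.84375862 -0.50868248  0.85620074] [[0.854, 0.407, -0.324], [0.52, -0.666, 0.535], [0.002, -0.625, -0.78]] 357.6524822317389 254.2724701155418 187.68027286363477 ['frame', 'vfov', 'cx', 'cy', 'position', 'orientation', 'P', 'M', 'f']
wrist [ 0.33428544 -0.59067639  0.37314717] [[0.402, -0.88, -0.253], [-0.915, -0.387, -0.109], [-0.002, 0.275, -0.961]] 340.55982715126885 258.3159310772344 188.94170098157275 ['frame', 'vfov', 'cx', 'cy', 'hand_eye', 'P', 'M', 'f']
{'t': 0.15, 'q': array([ 1.12814391,  0.46927428, -0.04862431,  1.53343997,  0.02405344,
        1.14097099, -0.08228795]), 'dq': array([ 0.00151596, -0.00297605,  0.00022649, -0.00337882,  0.00077567,
        0.00048699, -0.00124183]), 'effort': array([ 6.85942473e-05, -5.10766017e+01, -4.70939011e-02, -2.37978208e+01,
        1.06755656e-02,  5.43881964e-03,  6.29138435e-05]), 'tcp_pos': array([ 0.27125924, -0.61764126,  0.25248167]), 'tool_rot': array([-3.07314260e+00, -6.45059791e-01,  4.73630716e-04]), 'force': array([-0.69384197,  0.58678294,  0.26715906]), 'wrist_torque': array([-0.00904176, -0.0006478 ,  0.01710608]), 'grip_force': 0.0, 'width': 0.0854890542520076}
```

View pics/top_big.png

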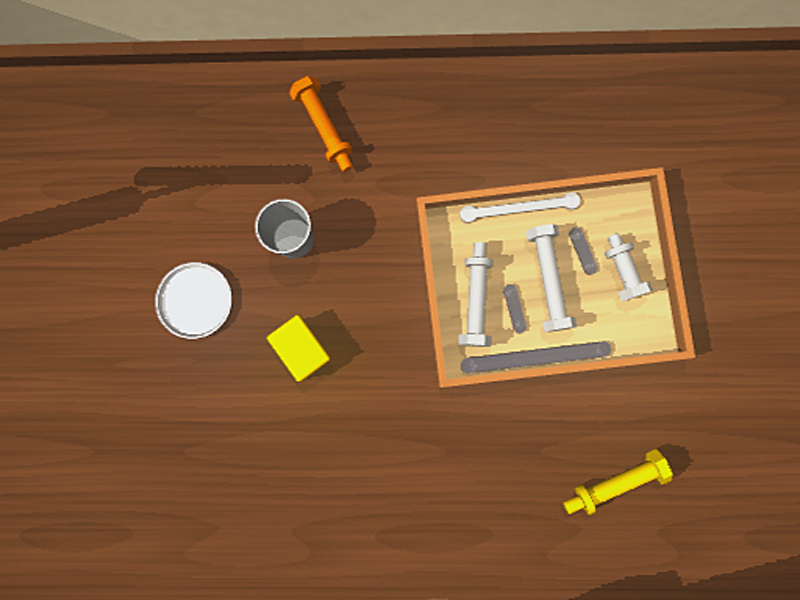

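View pics/scene_big.png

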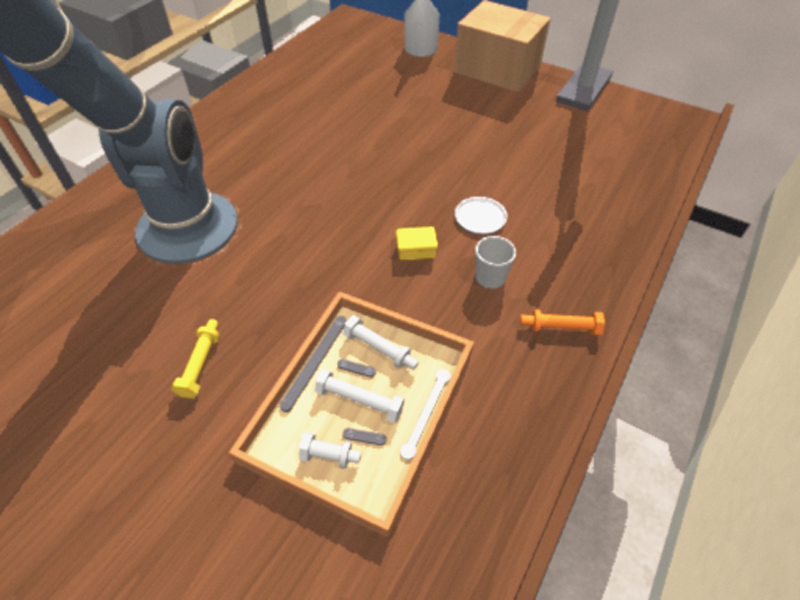

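Top view (800x600): candidates are the long adaptor at (477,295), with its hex foot at (475,340) and spigot at (480,247). The coupling at (549,280) has a hex at both ends. The short adaptor is at (628,267), the orange lookalike at (322,125) and the yellow one at (618,482). The dish is at (195,300), the cup at (285,228) and the tin at (298,348). By the description I choose (477,295). In the scene view it spans (350,328) to (412,362), and the dish is at (481,216).

```bash
cat > m1.py <<'E'
from h import *
t,s=load('top0'),load('scene0'); k=.64
T=lambda a:np.array(a)*k
for n,a,b in [('foot top/outer',(474,340),(352,327)),('collar',(479,262),(404,352)),('spigot end',(481,244),(414,363)),('dish rim c',(194,298),(481,214)),('cup rim c',(284,226),(496,252)),('tin top c',(297,345),(416,236)),('crate corner nearL',(440,385),(341,296)),('crate farL',(418,198),(470,344)),('crate farR',(663,170),(387,523)),('crate nearR',(693,356),(236,453))]:
    p,e=tri(t,T(a),s,T(b)); print(n,p.round(4),round(e,4))
def blob(c,mask,lo):
    for q in cv2.findContours(mask.astype(np.uint8),cv2.RETR_EXTERNAL,cv2.CHAIN_APPROX_NONE)[0]:
        if cv2.contourArea(q)>lo: yield q
for nm,c in(('top',t),('scene',s)):
    hsv=cv2.cvtColor(c['frame'],cv2.COLOR_RGB2HSV); m=(hsv[...,1]<40)&(hsv[...,2]>120)
    for q in blob(c,m,150):
        r=cv2.minAreaRect(q); e=cv2.fitEllipse(q); print(nm,[np.round(x,1) for x in r],np.round(e[0],1),np.round(e[1],1),cv2.contourArea(q))
E
python3 m1.py
```

```text
foot top/outer [ 0.4692 -0.0505  0.0263] 0.0027
collar [ 0.5795 -0.0567  0.0398] 0.0085
spigot end [ 0.6049 -0.0618  0.0329] 0.0046
dish rim c [0.5342 0.3511 0.0145] 0.0032
cup rim c [0.6255 0.2099 0.0736] 0.0057
tin top c [0.4623 0.1938 0.0453] 0.0006
crate corner nearL [ 0.4084 -0.0013  0.0237] 0.006
crate farL [0.671  0.0249 0.0327] 0.0
crate farR [ 0.7058 -0.3146  0.045 ] 0.0089
crate nearR [ 0.4481 -0.345   0.0308] 0.0126
top [array([343.6, 228.1]), array([ 7.3, 89.7]), np.float64(83.2)] [348.  227.5] [  7.  102.6] 474.0
top [array([123., 192.]), array([48., 48.]), np.float64(90.0)] [123.3 192. ] [47.  48.8] 1800.0
top [array([304.1, 187.9]), array([19.1, 65.9]), np.float64(1.1)] [304.7 193.1] [17.3 72.8] 658.0
top [array([399.8, 169.5]), array([41.9, 19. ]), np.float64(70.3)] [400.7 172.7] [18. 45.] 450.0
top [array([373.5, 160.7]), array([29.5,  7.2]), np.float64(66.8)] [373.3 160.3] [ 6.8 34.1] 152.5
top [array([351.7, 177.5]), array([67.5, 20. ]), np.float64(78.7)] [352.4 179.9] [18.9 78.9] 708.5
top [array([180.5, 144.5]), array([33., 35.]), np.float64(90.0)] [180.7 144.4] 
[... 833 characters left out ...]
 [array([51.7, 93.6]), array([34.7, 31.4]), np.float64(58.4)] [49.9 94.7] [31.5 38.1] 878.0
scene [array([128.9,  44.6]), array([33.4, 88.2]), np.float64(64.2)] [124.1  44.7] [28.1 85.6] 1362.0
scene [array([432.3, 192.1]), array([135.2, 399.3]), np.float64(6.4)] [422.5 172.6] [134.1 416.8] 25959.0
scene [array([353.8,  26.2]), array([44.6, 65.2]), np.float64(14.3)] [361.5  22.1] [41.2 66.4] 1325.5
scene [array([269.5,  17.5]), array([35., 21.]), np.float64(90.0)] [269.5  17.5] [21.4 37.6] 621.0
scene [array([189.4,  12.7]), array([14.1, 46.1]), np.float64(55.8)] [189.3  13.4] [14.4 49.6] 481.5
scene [array([124.5,   5.5]), array([11., 41.]), np.float64(90.0)] [124.9   4.1] [10.8 40.8] 262.5
```

>>> drive_tool(deltas="0.12 0.25 0 -0.01 -1; 0.12 0.25 0 -0.01 -1; 0.12 0.25 0 -0.01 -1; 0.12 0.25 0 -0.01 -1; 0.12 0.25 0 -0.01 -1", force=20)

```text
t: 0.78
tcp_pos: [0.3618, -0.4291, 0.2531]
tool_rot: [-3.116, -0.401, 0.0]
force: [0.4, -0.3, 1.1]
width: 0.0858
grip_force: 0.0
```

>>> drive_tool(deltas="0.12 0.25 0 -0.01 -1; 0.12 0.25 0 -0.01 -1; 0.12 0.25 0 -0.01 -1; 0.12 0.25 0 -0.01 -1; 0.12 0.25 0 -0.01 -1")

```text
t: 1.4
tcp_pos: [0.4517, -0.2417, 0.2532]
tool_rot: [3.138, 0.155, -0.0]
force: [0.3, 0.7, -0.5]
width: 0.0853
grip_force: 0.0
```

>>> drive_tool(deltas="0.12 0.25 0 -0.015 -1; 0.12 0.25 0 -0.015 -1; 0.12 0.25 0 -0.015 -1; 0.12 0.2 0 -0.01 -1; 0 0 0 0 -1")

```text
t: 2.02
tcp_pos: [0.5244, -0.0973, 0.2532]
tool_rot: [-3.139, 0.106, -0.0]
force: [-0.8, -0.0, 0.4]
width: 0.0855
grip_force: 0.0
```

Run:
```python
from h import *
c=cap('wrist');save(c,'w1');print(robot.get_state()['tcp_pos'],c['P'])
cv2.imwrite('pics/w1b.png',cv2.resize(c['frame'],(800,600),interpolation=cv2.INTER_CUBIC)[:,:,::-1])
```

```text
[ 0.5236117  -0.09942704  0.25304981] [ 0.59309354 -0.10302407  0.37403483]
```

View pics/w1b.png

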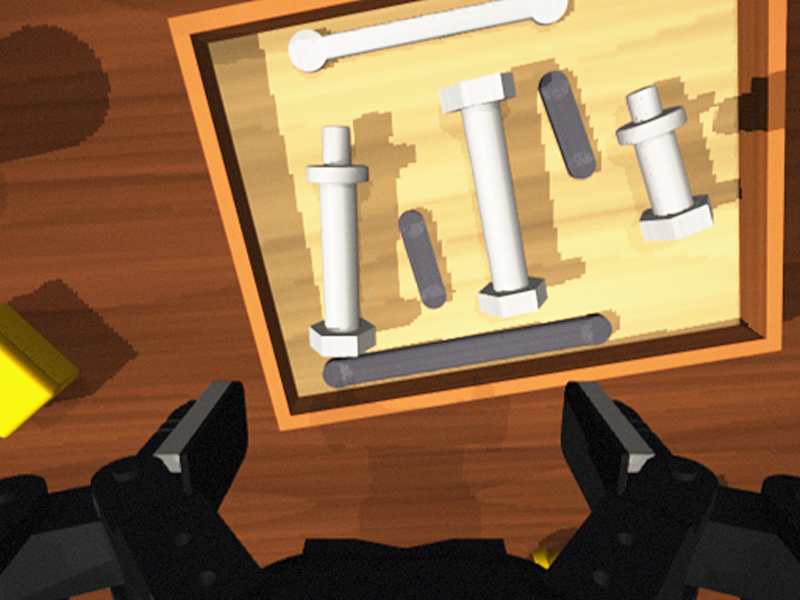

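Close view (800x600): the target has its spigot tip at (336,127), collar at (338,173) and single hex foot at (342,338). The choice holds: the coupling at (498,195) has hexes at both ends, and the part at (665,165) is short. The foot lies close to the tyre lever. I'll move over it for a second view.

>>> drive_tool(deltas="0.04 0.15 -0.1 0 -1; 0.03 0.15 -0.1 0 -1; 0 0 -0.1 0 -1; 0 0 0 0 -1; 0 0 0 0 -1")

```text
t: 2.7
tcp_pos: [0.5339, -0.0572, 0.2086]
tool_rot: [3.139, -0.119, 0.001]
force: [0.2, -0.8, -0.7]
width: 0.085
grip_force: 0.0
```

```bash
cat > m2.py <<'E'
from h import *
import sys
def target(c,near):
    hsv=cv2.cvtColor(c['frame'],cv2.COLOR_RGB2HSV); m=((hsv[...,1]<40)&(hsv[...,2]>110)).astype(np.uint8)
    n,l,st,ce=cv2.connectedComponentsWithStats(m)
    i=min((i for i in range(1,n) if st[i,4]>300),key=lambda i:np.linalg.norm(ce[i]-near))
    ys,xs=np.nonzero(l==i)
    rows=[(y,xs[ys==y].min(),xs[ys==y].max()) for y in np.unique(ys)]
    return rows
a=load('w1'); b=cap('wrist'); save(b,'w2'); st=robot.get_state();print(st['tcp_pos'],st['tool_rot'])
ra=target(a,(217,150)); X0=plane(a,217,150,.026); rb=target(b,proj(b,X0))
for nm,r in(('a',ra),('b',rb)): print(nm,[(y,x0,x1) for y,x0,x1 in r][::6])
E
python3 m2.py; python3 -c "
import cv2;c=cv2.imread('pics/w2.png');cv2.imwrite('pics/w2b.png',cv2.resize(c,(800,600)))"
```

```text
[ 0.53416296 -0.05693114  0.2088821 ] [ 3.13871135e+00 -1.18001989e-01  1.62461296e-03]
a [(np.int64(106), np.int64(200), np.int64(204)), (np.int64(112), np.int64(196), np.int64(232)), (np.int64(118), np.int64(205), np.int64(225)), (np.int64(124), np.int64(205), np.int64(226)), (np.int64(130), np.int64(205), np.int64(226)), (np.int64(136), np.int64(205), np.int64(226)), (np.int64(142), np.int64(205), np.int64(226)), (np.int64(148), np.int64(206), np.int64(227)), (np.int64(154), np.int64(206), np.int64(227)), (np.int64(160), np.int64(206), np.int64(227)), (np.int64(166), np.int64(206), np.int64(227)), (np.int64(172), np.int64(207), np.int64(227)), (np.int64(178), np.int64(207), np.int64(227)), (np.int64(184), np.int64(207), np.int64(228)), (np.int64(190), np.int64(207), np.int64(228)), (np.int64(196), np.int64(208), np.int64(228)), (np.int64(202), np.int64(208), np.int64(228)), (np.int64(208), np.int64(208), np.int64(228))]
b [(np.int64(117), np.int64(233), np.int64(275)), (np.int64(123), np.int64(233), np.int64(275)), (np.int64(129), np.int64(242), np.int64(268)), (np.int64(135), np.int64(242), np.int64(267)), (np.int64(141), np.int64(242), np.int64(267)), (np.int64(147), np.int64(242), np.int64(267)), (np.int64(153), np.int64(242), np.int64(267)), (np.int64(159), np.int64(242), np.int64(267)), (np.int64(165), np.int64(243), np.int64(267)), (np.int64(171), np.int64(243), np.int64(267)), (np.int64(177), np.int64(243), np.int64(267)), (np.int64(183), np.int64(243), np.int64(267)), (np.int64(189), np.int64(243), np.int64(267)), (np.int64(195), np.int64(243), np.int64(267)), (np.int64(201), np.int64(244), np.int64(267)), (np.int64(207), np.int64(244), np.int64(267)), (np.int64(213), np.int64(244), np.int64(267)), (np.int64(219), np.int64(244), np.int64(267)), (np.int64(225), np.int64(244), np.int64(267)), (np.int64(231), np.int64(245), np.int64(267))]
```

View pics/w2b.png

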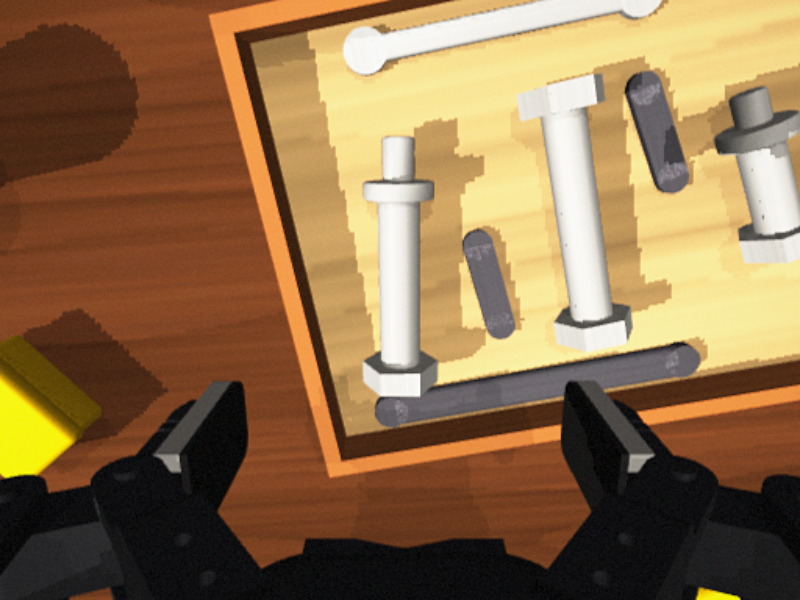

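View 2 (800x600): the target is at (400,265), with its collar's lower edge at (398,200), foot/tube junction at (400,362) and foot face at (400,395). One link plate is at (488,285) to its right, and the crate wall is to its left.

Run:
```python
from h import *
a,b=load('w1'),load('w2'); k=.64
for n,p,q in [('collar low edge',(338,182),(398.5,201)),('spigot tip',(336.5,127),(398,138)),('foot bottom pt',(343,354),(400,396)),('foot top corner L',(311,333),(365,368)),('foot top corner R',(376,331),(437,366))]:
    X,e=tri(a,np.array(p)*k,b,np.array(q)*k); print(n,X.round(4),round(e,4), plane(b,*(np.array(q)*k),.026).round(4))
A=plane(b,255,128,.026);B=plane(b,256,225,.026);print(A,B,np.degrees(np.arctan2(*(A-B)[[1,0]])))
st=robot.get_state();t=R.from_rotvec(st['tool_rot']).as_matrix();print(t.round(3))
```

```text
collar low edge [ 0.5715 -0.0583  0.0225] 0.0008 [ 0.5715 -0.0582  0.026 ]
spigot tip [ 0.6057 -0.0606  0.0199] 0.0003 [ 0.6055 -0.0606  0.026 ]
foot bottom pt [ 0.4567 -0.051   0.0356] 0.0026 [ 0.4507 -0.0497  0.026 ]
foot top corner L [ 0.4701 -0.0293  0.0234] 0.0002 [ 0.4713 -0.0297  0.026 ]
foot top corner R [ 0.4674 -0.0744  0.021 ] 0.0006 [ 0.4693 -0.0741  0.026 ]
[ 0.5720411  -0.05824942  0.026     ] [ 0.4805351 -0.052054   0.026    ] -3.873303260864061
[[ 0.997 -0.075  0.001]
 [-0.075 -0.997 -0.001]
 [ 0.001  0.001 -1.   ]]
```

>>> drive_tool(deltas="0.07 0 -0.2 0 0.1; 0 0 -0.2 0 0.1; 0 0 -0.2 0 0.1; 0 0 0 0 0.1; 0 0 0 0 0.1")

```text
t: 3.38
tcp_pos: [0.5455, -0.0559, 0.1197]
tool_rot: [3.139, -0.116, 0.004]
force: [-0.6, -1.3, 0.2]
width: 0.0385
grip_force: 0.0
```

>>> drive_tool(deltas="0 0 -0.15 0 0.1; 0 0 -0.15 0 0.1; 0 0 -0.13 0 0.1; 0 0 -0.1 0 0.1; 0 0 -0.06 0 0.1")

```text
t: 4.0
tcp_pos: [0.545, -0.0556, 0.03]
tool_rot: [3.139, -0.115, 0.002]
force: [0.8, -0.0, 0.8]
width: 0.0386
grip_force: 0.0
```

>>> drive_tool(deltas="0 0 0 0 0.3; 0 0 0 0 0.6; 0 0 0 0 1; 0 0 0 0 1; 0 0 0 0 1", force=20)

```text
t: 4.62
tcp_pos: [0.5449, -0.0555, 0.0303]
tool_rot: [3.139, -0.115, 0.002]
force: [0.7, 1.0, 2.1]
width: 0.0233
grip_force: 21.2
```

>>> drive_tool(deltas="0 0 0.05 0 1; 0 0 0.1 0 1; 0 0 0.15 0 1; 0 0 0.15 0 1; 0 0 0.1 0 1")

```text
t: 5.25
tcp_pos: [0.5448, -0.0556, 0.1141]
tool_rot: [3.139, -0.115, 0.003]
force: [0.2, 0.1, -3.5]
width: 0.0231
grip_force: 20.9
```

Run:
```python
from h import *
c=cap('scene');save(c,'s1');w=cap('wrist');save(w,'w3');print(robot.get_state())
u,v=proj(c,[.545,-.056,.1]).astype(int);print(u,v)
q=c['frame'][max(v-75,0):v+75,max(u-100,0):u+100]
cv2.imwrite('pics/c1.png',np.hstack([cv2.resize(q,(400,300)),cv2.resize(w['frame'],(400,300))])[:,:,::-1])
```

```text
{'t': 5.35, 'q': array([ 0.2249176 ,  0.44223547, -0.25495764,  1.95874441,  0.15872819,
        0.75558572, -1.76606655]), 'dq': array([-0.00402446,  0.03057205,  0.00675201,  0.02558021,  0.00529737,
       -0.02070754, -0.00553245]), 'effort': array([ 1.47834141e-01, -4.50167227e+01, -2.24722020e+00, -1.83819544e+01,
       -3.47496942e-02,  2.78545367e-01,  2.96953158e-02]), 'tcp_pos': array([ 0.54557449, -0.05560474,  0.1143725 ]), 'tool_rot': array([ 3.13919051, -0.11507404,  0.00613917]), 'force': array([ 0.66499265, -0.51401593, -3.06223901]), 'wrist_torque': array([-0.01632925, -0.15227005, -0.02665307]), 'grip_force': 20.855199694633484, 'width': 0.023528184800459893}
245 206
```

View pics/c1.png

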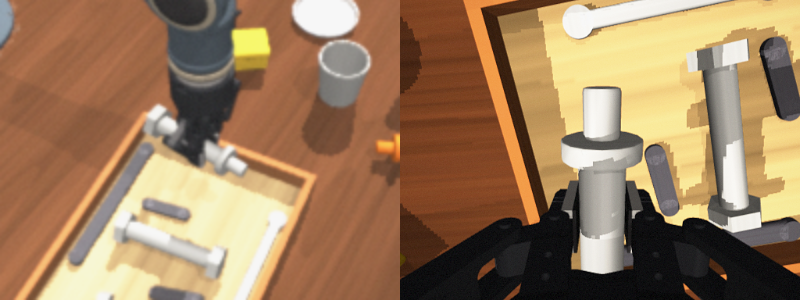

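The part is gripped and lifted but stays level: head at (601,110), collar at (601,150). It hasn't drooped. The tool can only turn about z, so I'll set it back and regrip the spigot with the fingertips. From there the foot-heavy part can swing down to vertical.

>>> drive_tool(deltas="0 0 -0.2 0 1; 0 0 -0.18 0 1; 0 0 -0.12 0 1; 0 0 -0.05 0 1; 0 0 -0.01 0 1")

```text
t: 5.98
tcp_pos: [0.5436, -0.0555, 0.0296]
tool_rot: [3.138, -0.115, -0.005]
force: [-8.2, 0.1, 19.4]
width: 0.0233
grip_force: 22.8
```

>>> drive_tool(deltas="0 0 0 0 0.4; 0 0 0 0 0.1; 0 0 0 0 0.1; 0 0 0.15 0 0.1; 0 0 0.2 0 0.1")

```text
t: 6.6
tcp_pos: [0.5439, -0.0555, 0.0807]
tool_rot: [-3.139, 0.115, 0.003]
force: [-1.5, 0.5, -0.2]
width: 0.0382
grip_force: 0.0
```

>>> drive_tool(deltas="0.18 -0.01 0.1 0 0.1; 0.175 -0.015 0 0 0.1; 0 0 0 0 0.1; 0 0 0 0 0.1; 0 0 0 0 0.1")

```text
t: 7.22
tcp_pos: [0.5964, -0.0592, 0.0954]
tool_rot: [3.139, -0.115, -0.003]
force: [-0.3, -0.2, -0.3]
width: 0.0384
grip_force: 0.0
```

Run:
```python
from h import *
w=cap('wrist');save(w,'w4');s=robot.get_state();print(s['tcp_pos'],s['tool_rot'],s['width'],s['wrist_torque'])
for n,X in dict(collar=[.572,-.0585,.026],tip=[.606,-.0605,.026],spig=[.598,-.06,.026]).items(): print(n,proj(w,X)*1.5625)
cv2.imwrite('pics/w4b.png',cv2.resize(w['frame'],(800,600),interpolation=cv2.INTER_CUBIC)[:,:,::-1])
```

```text
[ 0.59666236 -0.0592062   0.09552259] [ 3.13934382e+00 -1.14641919e-01 -2.04417644e-03] 0.03849478567974208 [-0.00349406 -0.0143244   0.01290853]
collar [403.88067998 390.36897529]
tip [402.6244822  307.42382918]
spig [402.85311663 327.64397354]
```

View pics/w4b.png

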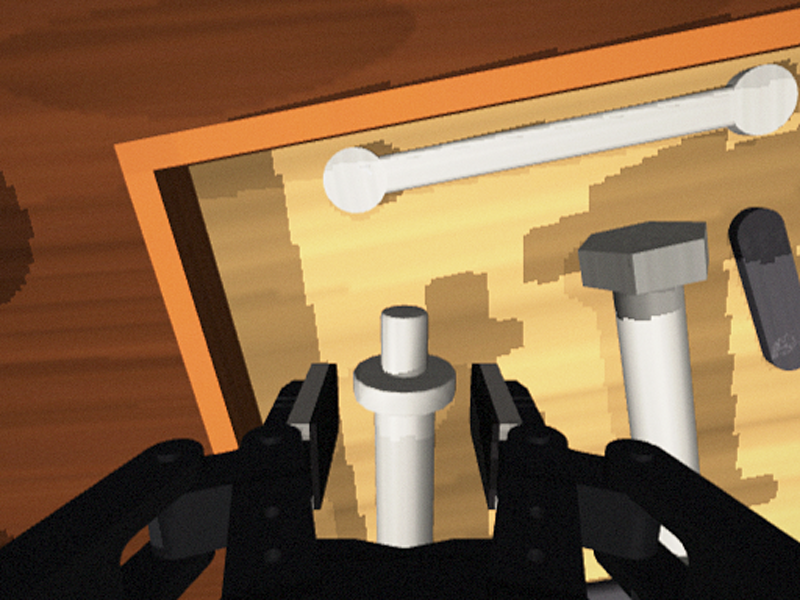

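The spigot is at (404,340), centred between the pads at (310,430) and (490,430), and the collar at (405,385) is clear behind them. Descending to a fingertip grip.

>>> drive_tool(deltas="0 0 -0.15 0 0.1; 0 0 -0.14 0 0.1; 0 0 -0.1 0 0.1; 0 0 0 0 0.1; 0 0 0 0 0.4")

```text
t: 7.9
tcp_pos: [0.5981, -0.0592, 0.0379]
tool_rot: [3.139, -0.115, 0.002]
force: [-0.4, 1.5, 0.2]
width: 0.0258
grip_force: 0.0
```

>>> drive_tool(deltas="0 0 0 0 0.7; 0 0 0 0 1; 0 0 0 0 1; 0 0 0 0 1; 0 0 0 0 1", force=20)

```text
t: 8.52
tcp_pos: [0.5984, -0.0592, 0.0381]
tool_rot: [3.139, -0.115, 0.002]
force: [-0.0, 0.3, 5.8]
width: 0.0171
grip_force: 21.2
```

>>> drive_tool(deltas="0 0 0.04 0 1; 0 0 0.08 0 1; 0 0 0.12 0 1; 0 0 0.15 0 1; 0 0 0.1 0 1")

```text
t: 9.15
tcp_pos: [0.5982, -0.0593, 0.1127]
tool_rot: [3.139, -0.115, 0.003]
force: [0.9, -0.4, -2.5]
width: 0.0171
grip_force: 21.7
```

```bash
cat > pose.py <<'E'
from h import *
import sys
n=sys.argv[1]
c=cap('scene');save(c,'s'+n);w=cap('wrist');save(w,'w'+n);s=robot.get_state();print(s['t'],s['tcp_pos'],s['width'],s['force'],s['wrist_torque'])
u,v=proj(c,s['tcp_pos']-[0,0,.05]).astype(int)
q=c['frame'][max(v-75,0):v+75,max(u-100,0):u+100]
cv2.imwrite(f'pics/c{n}.png',np.hstack([cv2.resize(q,(400,300)),cv2.resize(w['frame'],(400,300))])[:,:,::-1]); print(u,v)
E
python3 pose.py 5
```

```text
9.25 [ 0.59905238 -0.05937725  0.11317794] 0.016964686510015956 [-0.75238478 -0.45871998 -2.25889221] [-0.05474275 -0.36620248 -0.02921943]
262 224
```

View pics/c5.png

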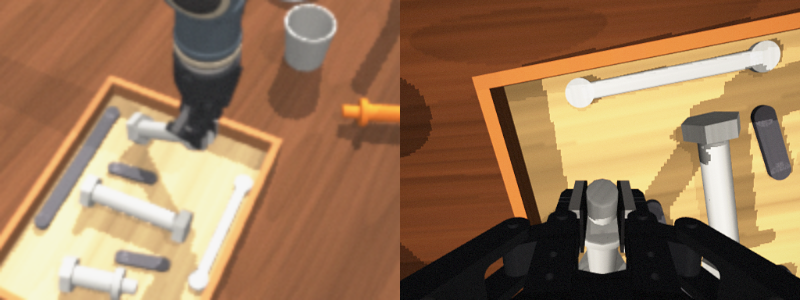

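Spigot gripped at (600,205). The foot, at (150,128) in the scene crop, hangs only partly down. I'll raise it further and measure the tilt by casting the foot's pixel onto the vertical plane through the tool.

>>> drive_tool(deltas="0 0 0.25 0 1; 0 0 0.25 0 1; 0 0 0.25 0 1; 0 0 0.15 0 1; 0 0 0 0 1")

```text
t: 9.88
tcp_pos: [0.5983, -0.0592, 0.247]
tool_rot: [3.139, -0.115, 0.005]
force: [0.4, -0.6, -3.8]
width: 0.017
grip_force: 21.2
```

```bash
cat > tilt.py <<'E'
from h import *
import sys
c=cap('scene'); s=robot.get_state(); Rm=R.from_rotvec(s['tool_rot']).as_matrix()
ax=Rm[:,0]*np.sign(Rm[0,0] if len(sys.argv)<2 else float(sys.argv[1])); ax[2]=0; ax/=np.linalg.norm(ax)   # towards head
n=np.array([-ax[1],ax[0],0]); G=s['tcp_pos']-[0,0,.012]
hsv=cv2.cvtColor(c['frame'],cv2.COLOR_RGB2HSV); m=((hsv[...,1]<45)&(hsv[...,2]>85)).astype(np.uint8)
ys,xs=np.nonzero(m); pts=[]
P=c['P']
for u,v in zip(xs,ys):
    p,d=ray(c,u,v); k=n@(G-p)/(n@d)
    if k>0:
        X=p+k*d-G; pts.append((u,v,X@ax,X[2]))
pts=np.array(pts); q=pts[(np.hypot(pts[:,2],pts[:,3])<.17)&(pts[:,2]<.04)]
im=np.zeros(m.shape,np.uint8); im[q[:,1].astype(int),q[:,0].astype(int)]=1
k,l,st,ce=cv2.connectedComponentsWithStats(im)
print(s['t'],s['tcp_pos'],s['width'],s['force'].round(2))
for i in range(1,k):
    if st[i,4]<40: continue
    z=np.array([r for r in q if l[int(r[1]),int(r[0])]==i]); a,b=z[:,2],z[:,3]
    w=np.hypot(a,b); e=z[w>w.max()-.03].mean(0)
    vx,vy,x0,y0=cv2.fitLine(z[:,2:].astype(np.float32),cv2.DIST_L2,0,.01,.01).ravel()
    print(st[i],ce[i].round(),'rmin/max',w.min().round(3),w.max().round(3),'end a,z',e[2:].round(3),'tilt from vertical deg',np.degrees(np.arctan2(-e[2],-e[3])).round(1),'line',np.degrees(np.arctan2(vx,vy)).round(1))
cv2.imwrite('pics/t.png',c['frame'][:,:,::-1])
E
python3 tilt.py
```

```text
9.925 [ 0.59744503 -0.05930846  0.24535864] 0.016955067875215946 [-0.53 -0.3  -2.7 ]
[248 120  23   9  55] [258. 124.] rmin/max 0.161 0.17 end a,z [-0.018  0.165] tilt from vertical deg 173.8 line 82.2
[251 129  30  11 130] [265. 136.] rmin/max 0.131 0.169 end a,z [0.005 0.149] tilt from vertical deg -178.1 line 66.0
[246 162  11  16  75] [252. 169.] rmin/max 0.035 0.06 end a,z [-0.034  0.024] tilt from vertical deg 124.7 line 20.4
[229 180  43  21 443] [247. 190.] rmin/max 0.001 0.169 end a,z [-0.095 -0.117] tilt from vertical deg 39.1 line 43.2
```

The foot hangs about 40° short of vertical. A few brisk vertical strokes should settle it further.

>>> drive_tool(deltas="0 0 0.35 0 1; 0 0 -0.35 0 1; 0 0 0.35 0 1; 0 0 -0.35 0 1; 0 0 0 0 1")

```text
t: 10.55
tcp_pos: [0.5937, -0.0595, 0.2402]
tool_rot: [-3.139, 0.115, 0.02]
force: [-2.1, 0.4, -2.1]
width: 0.017
grip_force: 20.2
```

```bash
python3 tilt.py
```

```text
10.6 [ 0.59517789 -0.05938203  0.24254799] 0.017258026253560908 [ 0.46 -0.19 -2.44]
[247 121  25  11  81] [258. 127.] rmin/max 0.149 0.169 end a,z [-0.017  0.16 ] tilt from vertical deg 174.0 line 80.6
[250 133  31  10 126] [265. 138.] rmin/max 0.126 0.169 end a,z [0.017 0.149] tilt from vertical deg -173.6 line 63.8
[245 163  10  16  72] [250. 171.] rmin/max 0.035 0.059 end a,z [-0.036  0.018] tilt from vertical deg 116.2 line 20.9
[251 181  22  43 488] [262. 203.] rmin/max 0.001 0.169 end a,z [-0.015 -0.152] tilt from vertical deg 5.7 line 8.9
```

The part now hangs within about 6–9° of vertical, close enough for the foot to level itself on contact. Locating the dish centre.

Run:
```python
from h import *
t,s=load('top0'),load('scene0')
print(tri(t,(123.3,192),s,(307.3,137.4)),plane(t,123.3,192,.010),plane(s,307.3,137.4,.010))
# edges for size
print(plane(t,99.5,192,.012)-plane(t,147.2,192,.012))
```

```text
(array([0.53171313, 0.35472597, 0.00848477]), np.float64(0.002263018133685021)) [0.53060747 0.35343684 0.01      ] [0.53301551 0.35416517 0.01      ]
[0.00112129 0.10923965 0.        ]
```

>>> drive_tool(deltas="0 0.04 0.05 0 1; 0 0.08 0.1 0 1; -0.02 0.12 0.05 0 1; -0.03 0.18 0 0 1; -0.03 0.2 0 0 1")

```text
t: 11.22
tcp_pos: [0.5855, 0.0359, 0.2773]
tool_rot: [-3.139, 0.114, -0.003]
force: [0.4, 0.6, -3.0]
width: 0.0174
grip_force: 20.2
```

Dish centre is (0.532, 0.354), 109 mm across and about 9 mm high at mid-wall, which matches the text. Carrying on over it.

>>> drive_tool(deltas="-0.04 0.22 0 0 1; -0.04 0.22 0 0 1; -0.04 0.22 0 0 1; -0.04 0.22 0 0 1; -0.04 0.22 0 0 1")

```text
t: 11.85
tcp_pos: [0.5548, 0.2015, 0.2772]
tool_rot: [-3.139, 0.112, -0.002]
force: [-0.1, 0.2, -2.7]
width: 0.017
grip_force: 20.2
```

>>> drive_tool(deltas="-0.04 0.22 0 0 1; -0.04 0.22 0 0 1; -0.03 0.2 0 0 1; -0.02 0.15 0 0 1; -0.01 0.12 0 0 1")

```text
t: 12.48
tcp_pos: [0.5335, 0.3378, 0.277]
tool_rot: [-3.138, 0.111, -0.001]
force: [0.0, -0.3, -3.0]
width: 0.0169
grip_force: 20.2
```

>>> drive_tool(deltas="-0.01 0.08 0 0 1; 0 0.02 0 0 1; 0 0 0 0 1; 0 0 0 0 1")

```text
t: 12.98
tcp_pos: [0.5337, 0.3491, 0.2758]
tool_rot: [3.139, -0.117, 0.0]
force: [-0.1, -0.1, -2.8]
width: 0.017
grip_force: 20.2
```

```bash
python3 tilt.py
```

```text
13.025 [0.53363437 0.34926138 0.27578468] 0.01668789602129492 [ 0.11 -0.43 -3.72]
[315  13  24  10 123] [326.  18.] rmin/max 0.148 0.169 end a,z [-0.001  0.157] tilt from vertical deg 179.7 line 81.8
[309  45   8  12  42] [313.  51.] rmin/max 0.051 0.082 end a,z [-0.023  0.061] tilt from vertical deg 159.3 line 23.0
[305  69  21  47 415] [315.  94.] rmin/max 0.003 0.157 end a,z [-0.002 -0.139] tilt from vertical deg 0.8 line 4.4
```

Over the dish and within a few degrees of vertical. Lowering.

>>> drive_tool(deltas="0 0.03 -0.12 0 1; 0 0 -0.2 0 1; 0 0 -0.2 0 1; 0 0 -0.12 0 1; 0 0 -0.05 0 1")

```text
t: 13.65
tcp_pos: [0.5328, 0.3544, 0.1707]
tool_rot: [3.138, -0.115, -0.003]
force: [1.3, -0.5, -2.0]
width: 0.0168
grip_force: 20.2
```

>>> drive_tool(deltas="0 0 -0.02 0 1; 0 0 0 0 1")

```text
t: 13.9
tcp_pos: [0.5336, 0.3551, 0.1701]
tool_rot: [-3.139, 0.115, -0.002]
force: [-0.1, 0.5, -3.2]
width: 0.0169
grip_force: 20.2
```

```bash
python3 tilt.py; python3 pose.py 6
```

```text
13.95 [0.53364502 0.35516277 0.17029858] 0.01651614044037265 [-0.42 -0.16 -2.99]
[309  51  24  10  99] [320.  57.] rmin/max 0.143 0.169 end a,z [-0.001  0.154] tilt from vertical deg 179.5 line 80.2
[293  99  28  47 560] [310. 126.] rmin/max 0.003 0.17 end a,z [-0.007 -0.152] tilt from vertical deg 2.7 line 6.8
14.05 [0.53361189 0.35505677 0.17027357] 0.017062604772711057 [-0.8469497   0.26989197 -1.82470382] [ 0.02345951 -0.01035768 -0.01084191]
311 111
```

View pics/c6.png

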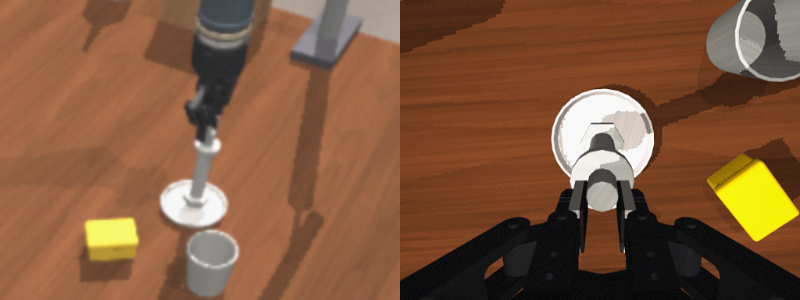

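The part hangs nearly vertical. In the wrist view (right half) the foot at (602,132) lies inside the dish at (603,138), just above its floor. Lowering in small steps and watching the force.

>>> drive_tool(deltas="0 0 -0.02 0 1; 0 0 -0.02 0 1; 0 0 -0.02 0 1; 0 0 0 0 1")

```text
t: 14.55
tcp_pos: [0.533, 0.3545, 0.1599]
tool_rot: [3.139, -0.115, -0.001]
force: [-1.2, -0.3, -3.1]
width: 0.0171
grip_force: 20.2
```

>>> drive_tool(deltas="0 0 -0.01 0 1; 0 0 -0.01 0 1; 0 0 0 0 1")

```text
t: 14.92
tcp_pos: [0.5335, 0.3551, 0.158]
tool_rot: [-3.139, 0.115, -0.002]
force: [-0.4, -0.2, 0.6]
width: 0.0171
grip_force: 20.5
```

>>> drive_tool(deltas="0 0 -0.01 0 1; 0 0 -0.01 0 1; 0 0 0 0 1")

```text
t: 15.3
tcp_pos: [0.5347, 0.3561, 0.1579]
tool_rot: [-3.137, 0.115, -0.007]
force: [-1.1, -1.8, 11.9]
width: 0.0172
grip_force: 21.6
```

```bash
python3 tilt.py
python3 - <<'E'
from h import *
w=cap('wrist');save(w,'w7');t=cap('top');save(t,'t7')
for c,n in((w,'wrist'),(t,'top')):
    for z in (.005,.019,.117,.127,.151): print(n,z,proj(c,[.534,.355,z]).round(1))
a=cv2.resize(w['frame'][40:190,160:360],(400,300),interpolation=cv2.INTER_CUBIC)
u,v=proj(t,[.534,.355,.08]).astype(int); b=cv2.resize(t['frame'][v-45:v+45,u-60:u+60],(400,300),interpolation=cv2.INTER_CUBIC)
cv2.imwrite('pics/c7.png',np.hstack([a,b])[:,:,::-1]);print(u,v)
E
```

```text
15.35 [0.5347546  0.35604529 0.15789578] 0.016826013334032597 [-1.88 -1.62 12.79]
[310  57  22   8  92] [320.  61.] rmin/max 0.143 0.17 end a,z [-0.     0.153] tilt from vertical deg 179.9 line 77.0
[292 102  29  46 613] [309. 129.] rmin/max 0.003 0.17 end a,z [-0.011 -0.152] tilt from vertical deg 4.0 line 9.3
wrist 0.005 [259.1 179.7]
wrist 0.019 [259.1 184. ]
wrist 0.117 [258.8 233. ]
wrist 0.127 [258.8 241.2]
wrist 0.151 [258.7 265.3]
top 0.005 [123.4 190.8]
top 0.019 [121.3 190. ]
top 0.117 [104.5 183.8]
top 0.127 [102.6 183.1]
top 0.151 [ 97.7 181.3]
111 186
```

View pics/c7.png

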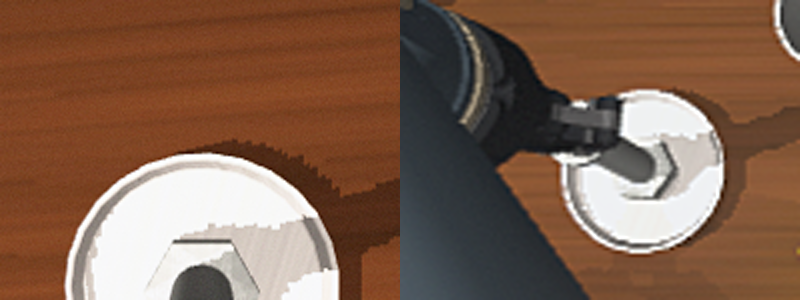

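The foot's far hex edge is at (175–232,240) in the left crop, and the foot sits inside the dish. Casting that edge onto its plane gives the lean.

Run:
```python
from h import *
w=load('w7')
g=cv2.cvtColor(w['frame'],cv2.COLOR_RGB2GRAY); print(g[152:170,255:270:5].T.tolist())
for v in(159,160,161):
    print(plane(w,247.5,v,.019),plane(w,276,v,.019))
# dish centre by far rim (row 40+153/2) and sides
print('rim far',plane(w,263,116.5,.012), 'expected .532+.056')
t=load('t7'); # hex right vertex/edges in top crop: scale .3
f=lambda x,y:((x-400)*.3+111-60,y*.3+186-45)
for p in((668,143),(680,170),(665,195)): print('top',plane(t,*f(*p),.019))
```

```text
[[248, 249, 248, 251, 236, 205, 209, 159, 74, 129, 235, 245, 243, 242, 242, 244, 246, 247], [248, 249, 250, 238, 210, 208, 216, 163, 72, 129, 231, 244, 242, 242, 241, 241, 241, 243], [195, 198, 199, 203, 205, 204, 208, 162, 78, 137, 240, 247, 245, 244, 244, 245, 247, 228]]
[0.55461865 0.36249246 0.019     ] [0.5530245  0.34049232 0.019     ]
[0.5538359  0.36255644 0.019     ] [0.5522407  0.34053856 0.019     ]
[0.5530519  0.36262053 0.019     ] [0.55145563 0.34058487 0.019     ]
rim far [0.58546008 0.34825736 0.012     ] expected .532+.056
top [0.54764618 0.33241507 0.019     ]
top [0.5291847  0.32371949 0.019     ]
top [0.51234629 0.33344419 0.019     ]
```

The foot's far edge puts its centre at x≈0.5325, with the grip at 0.5348. The lean is about 1°, so the foot is flat on the dish floor. I'll ease the press and check before letting go.

>>> drive_tool(deltas="0 0 0.01 0 1; 0 0 0 0 1; 0 0 0 0 1")

```text
t: 15.82
tcp_pos: [0.5341, 0.3555, 0.1579]
tool_rot: [-3.138, 0.115, -0.004]
force: [-0.4, -1.3, 7.6]
width: 0.0169
grip_force: 21.1
```

Still seated (7.6 N on the dish). Easing slightly more, then opening.

>>> drive_tool(deltas="0 0 0.006 0 1; 0 0 0 0 1; 0 0 0 0 0.5; 0 0 0 0 0.3; 0 0 0 0 0.1")

```text
t: 16.45
tcp_pos: [0.5331, 0.3545, 0.1562]
tool_rot: [3.139, -0.115, -0.001]
force: [0.3, -0.2, 0.4]
width: 0.0385
grip_force: 0.0
```

>>> drive_tool(deltas="0 0 0 0 -0.2; 0 0 0 0 -0.2; 0 0 0.1 0 -0.2; 0 0 0.2 0 -0.2; 0 0 0.3 0 -0.2")

```text
t: 17.08
tcp_pos: [0.5328, 0.3543, 0.2476]
tool_rot: [3.138, -0.115, -0.002]
force: [1.4, 0.9, -0.2]
width: 0.0516
grip_force: 0.0
```

>>> drive_tool(deltas="0 0 0.3 0 -0.2; -0.1 0 0.2 0 -0.2; -0.1 0 0 0 -0.2; 0 0 0 0 -0.2; 0 0 0 0 -0.2")

```text
t: 17.7
tcp_pos: [0.5032, 0.3541, 0.3206]
tool_rot: [3.138, -0.115, -0.002]
force: [-0.2, -1.0, -0.7]
width: 0.0514
grip_force: 0.0
```

```bash
python3 pose.py 8
```

```text
17.8 [0.50352986 0.35415282 0.32053388] 0.05122512235356689 [ 0.79511986 -0.75074015  0.02414285] [-0.01383483  0.03966307  0.02107181]
308 67
```

View pics/c8.png

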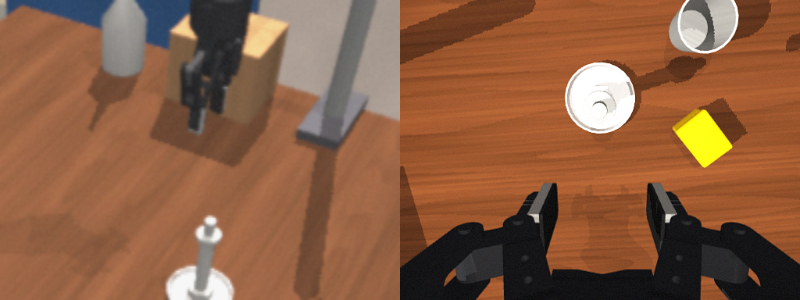

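The adaptor stands upright and free in the dish, at (205,265) in the left half and (600,98) in the right. The gripper is clear, and the cup and tin are untouched. Handing in.

```bash
python3 -c "
from workcell import robot
print(robot.finish_job())"
```

```text
the job is handed in; nothing more can be done
None
```

The long valve adaptor is standing free on its hex foot in the steel dish, and I handed the job in at about 18 s; the cup, the patch tin and the other crate parts looked undisturbed in the pictures.

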